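# Sort out the perished centrifuge mount

### The job

One of the two rubber-and-steel vibration mounts from the centrifuge is perished and too soft. Where they stand, squeeze each of them end to end by about 6 mm or to its stop to feel how it resists, then set the soft one upright on its foot in the steel tray and leave the firm one standing where it is.

Things in the scene. Friction and masses are not known exactly. Their poses are not given: they have to be found in the camera images.
- mount_a_center (a point): Vibration mount standing on its foot: black rubber core between two upright steel end plates, 44 mm long over the plates (along its y), 36 mm wide (x), 40 mm high, 140 g. Point: its centre, 20 mm above its underside; z up. Grip it across the end plates, fingers closing along y. The +y plate is sprung and yields up to 8 mm (36 mm over the plates), to a stop; the -y plate and foot are one rigid piece.
- mount_b_center (a point): The other mount, alike in look, size, point and axes; either one may be the soft one, only the squeeze tells. Resistance grows in proportion to the squeeze: at 6 mm the firm one resists with about 9 N (12 N at the stop), the soft one with about 2.4 N (3.2 N at the stop). Both spring back when let go.
- mount_a_plate (a joint): How far the sprung plate of mount_a is squeezed in, in m: 0 when free, 0.008 at the stop.
- mount_b_plate (a joint): How far the sprung plate of mount_b is squeezed in, in m: 0 when free, 0.008 at the stop.
- tray_floor (a point): Shallow open stainless-steel tray, fixed to the worktop, 130 mm (its x) by 120 mm (its y), rim 25 mm above the worktop, walls 3 mm. The point is the middle of its inner floor, 3 mm above the worktop; z is up.
There are look-alikes about, which are no part of the job. What is shaped like the part that bears mount_b_center but red or yellow is not meant.

How it is judged:
By the outcome, as a careful person would: the job done as asked, in the order asked, and still so for the second after the job is handed in, with the robot touching nothing.
It also fails if it takes over 64 s, if anything falls off the work surface, if the arm or the gripper's body presses on something with over 40 N, if the wrist force passes 120 N, or if a joint passes its speed limit or range.

### The arm

A 7-joint arm with a two-finger parallel gripper is mounted at the origin on a cart in front of the work surface, level with it; the furniture and walls round the work are solid. World frame = base frame: x ahead of the robot, y to its left, z up, the work surface at z = 0. Lengths are in m, angles in rad, forces in N, time in s.
With the tool pointing down it reaches from about 0.4 to 0.85 m from the base axis. Payload 4.5 kg.
Tool frame: the origin (TCP) lies midway between the tips of the shut fingers; the grasp point (between the pads) lies 19 mm behind it; x points along the fingers, y is the direction in which the jaws open and shut, and the axes are right-handed (so a half turn about x gives the same grasp; the last joint's range is limited). The gripper opens to 88 mm and grips with 3 to 60 N. Pads are 18 mm wide; open, the fingers measure 123 mm over their backs; the gripper's body (75 mm by 187 mm) begins 45 mm behind the grasp point.
Start: joints at [1.247, 0.689, -0.195, 1.565, 0.157, 0.902, -0.215], TCP at [0.219, -0.585, 0.239] pointing down, gripper open.
Joint ranges: [-3.01, 3.01], [-0.46, 2.08], [-1.47, 1.51], [0.13, 2.56], [-1, 4.14], [0.04, 2.09], [-2.66, 2.66]. Speed limits (rad/s): [2.57, 2.57, 3.14, 3.14, 3.14, 3.14, 3.14].

### API

Orientations are given as a unit quaternion [x, y, z, w].
In Python, from plant import r gives the robot as it stands.
- The arm moves only by the tool arm_command, never from a script. Its argument "plan" is a list of rows, each a list of 5 numbers: the finger opening in m, from 0 to 0.0881, then the shift along the tool's x, y, z in m, then the turn about the tool's x in rad. In form: [[grip, dx, dy, dz, roll], ...]. A call has 1 to 12 rows; each row shifts and turns the commanded pose from where the row before left it, along the tool's axes as they then stand; what a row does not reach is not made up. A row lasts 1/8 s, in which the tool goes at most 62.5 mm and 10.7 degrees, less where a joint would pass 70% of its speed; a pose out of reach is approached as far as the arm can. A call is refused whole if a number of a shift passes 0.0625 or a number of a turn 0.188, either way. A call with a gripper value outside its range is refused whole. The fingers move at their own pace and stop on an object; "force" is the grip in N (left out, the last holds). Time passes only in rows, so rows that do not move let the fingers close. It gives the time, the measured TCP pose, the force and the opening at its end, in the units of the state.
- r.get_state(): the state, without advancing time (a new reading comes with each control period).
- r.snapshot(name): name is "scene" or "side" or "wrist"; returns (picture, depth): 420x560x3 uint8, red, green, blue; 420x560 float32, m along the optical axis (not along the pixel's ray), 0 where there is no reading.
- r.calibration(name): a dict with "fx", "fy", "cx", "cy" (pixels), "eye" and "orientation" of the camera in the world; the wrist camera has in their place "mount" (4x4, takes a point from camera to tool coordinates, whose origin is the TCP and whose axes are the tool frame's). Camera axes: x right, y down, z forward; pixel columns grow to the right and rows downward; lengths in m; the calibration is good to about 2 mm. A picture is of the moment at which its call begins: read the wrist's pose just before it. calibration takes no time and is no camera call.
- r.finish_job(): hands the job in, once; it reports no verdict.
The state is a dict: "clock": time; "q": joint angles; "qd": joint speeds; "joint_torque": joint torques, N m; "tool_pos": TCP position; "eef_rot": TCP orientation; "contact_force": force on the tool from outside, world axes, zero at the start; "moment": the same for the moment, N m; "opening": opening from 0.0 (shut) to 1.0 (fully open).
Only numpy, scipy, OpenCV 4.12 (cv2) and the standard library are available. Lean on these libraries where they do the work, as an engineer would, in place of code of your own. Each camera call takes 0.05 s, during which the arm holds its last target.

## Working session

There is one attempt and no reset: what is moved stays moved. The work goes in short steps, Python scripts to look and compute and a tool call to move; the robot and the scene stay as the last step left them, time stands still between calls to the robot, and variables do not carry over. Pictures are saved under pics/ and viewed, and the job is handed in when it is done.

Besides the shell and the picture viewer there is one more tool, called by a JSON object that holds its "method" and its "body". arm_command: Moves the arm, as the interface text tells. Its arguments: {"type":"object","properties":{"plan":{"type":"array","items":{"type":"array","items":{"type":"number"}}},"force":{"type":"number"}},"required":["plan"]}

```bash
ls; mkdir -p pics; cat > h.py <<'E'
import numpy as np, cv2
from scipy.spatial.transform import Rotation as R
from plant import r
def save(n,p): cv2.imwrite(f'pics/{n}.png',p[:,:,::-1])
def cam(name):
    c=r.calibration(name)
    if 'mount' in c:
        s=r.get_state(); T=np.eye(4);T[:3,:3]=R.from_quat(s['eef_rot']).as_matrix();T[:3,3]=s['tool_pos']
        T=T@np.array(c['mount'])
    else:
        T=np.eye(4);o=np.array(c['orientation']);T[:3,:3]=R.from_quat(o).as_matrix() if o.size==4 else o.reshape(3,3);T[:3,3]=c['eye']
    return c,T
def cloud(d,c,T):
    v,u=np.mgrid[:d.shape[0],:d.shape[1]]
    P=np.stack([(u-c['cx'])/c['fx']*d,(v-c['cy'])/c['fy']*d,d],-1)@T[:3,:3].T+T[:3,3]
    P[d==0]=np.nan
    return P
E
python3 - <<'E'
from h import *
print(r.get_state())
for n in ['scene','side','wrist']:
    c,T=cam(n); print(n,c)
    p,d=r.snapshot(n); save(n+'0',p); np.save(f'{n}0.npy',cloud(d,c,T)); np.save(f'{n}0rgb.npy',p)
E
```

```text
pics
{'clock': 0.0, 'q': array([ 1.24681835,  0.68999583, -0.1945158 ,  1.56632433,  0.15731364,
        0.90250669, -0.21509219]), 'qd': array([ 0.00133902,  0.00048886, -0.00028217, -0.0008986 ,  0.00084735,
        0.00025432,  0.00033448]), 'joint_torque': array([-1.73650747e-06, -5.27556074e+01, -1.26667053e+00, -1.53424591e+01,
       -5.25315560e-02,  6.47700741e-03,  1.89824145e-04]), 'tool_pos': array([ 0.21860247, -0.58485419,  0.23790794]), 'eef_rot': array([-0.69565125, -0.12648424,  0.69598115, -0.12522507]), 'contact_force': array([-0.19645445,  0.35250081,  0.18458281]), 'moment': array([-0.0144344 , -0.03851453,  0.03978858]), 'opening': 1.0009775450280307}
scene {'fx': 519.5588959718064, 'fy': 519.5588959718064, 'cx': 282.39404561060144, 'cy': 215.55185486719176, 'eye': array([0.19440698, 0.95889805, 0.60425421]), 'orientation': array([-0.2219813 ,  0.85358258, -0.45833322,  0.10978042])}
side {'fx': 482.6022560174765, 'fy': 482.6022560174765, 'cx': 268.23080620817706, 'cy': 208.6664987200363, 'eye': array([ 0.3473552 , -0.64632022,  0.47555822]), 'orientation': array([ 0.83313391, -0.1052546 ,  0.06917738, -0.53853863])}
wrist {'fx': 292.25778512416605, 'fy': 292.25778512416605, 'cx': 280.59385860286903, 'cy': 203.6103442664602, 'mount': array([[-7.89807387e-04, -2.85151932e-01,  9.58482004e-01,
        -1.45714099e-01],
       [ 9.99999596e-01, -6.35914645e-04,  6.34831720e-04,
         1.21943895e-04],
       [ 4.28489252e-04,  9.58482118e-01,  2.85152319e-01,
        -7.32024353e-02],
       [ 0.00000000e+00,  0.00000000e+00,  0.00000000e+00,
         1.00000000e+00]])}
```

View pics/scene0.png

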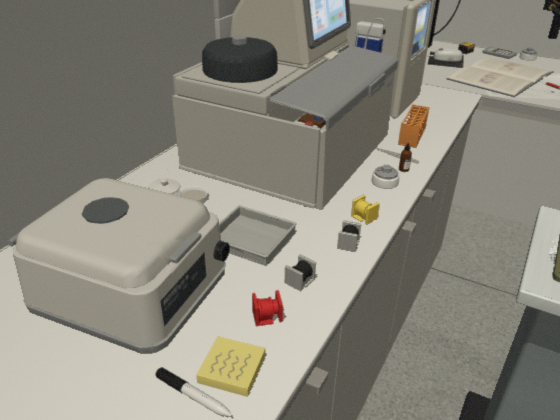

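View pics/side0.png

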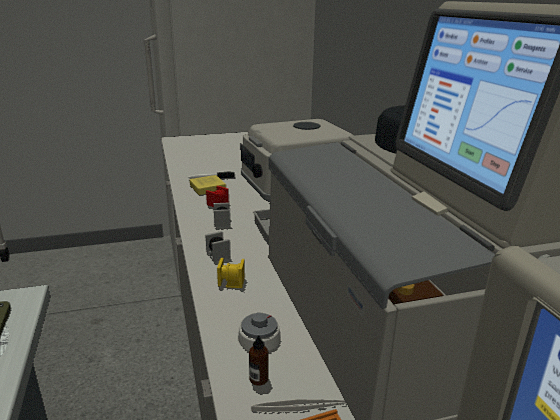

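View pics/wrist0.png

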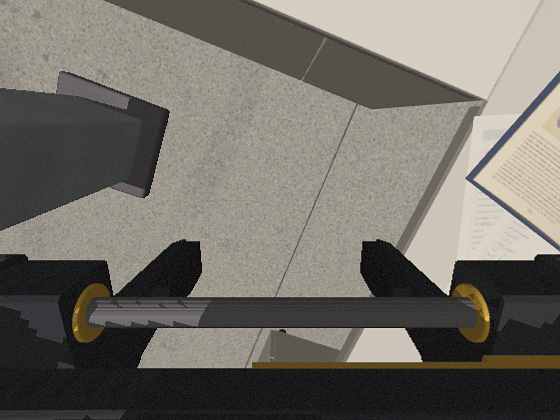

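The scene view shows two grey/black mounts, at about (300,271) and (349,235). The red (267,308) and yellow (364,209) look-alikes are not meant. The tray is at (255,233). Next I'll crop and measure.

```bash
python3 - <<'E'
from h import *
p=np.load('scene0rgb.npy');q=np.load('side0rgb.npy')
a=cv2.resize(p[190:310,210:400],(792,500),interpolation=cv2.INTER_CUBIC)
save('crop_scene',a)
b=cv2.resize(q[165:305,170:290],(514,600),interpolation=cv2.INTER_CUBIC); save('crop_side',b)
P=np.load('scene0.npy');Q=np.load('side0.npy')
for nm,X,boxes in [('scene',P,[(283,255,322,292),(332,218,366,254),(215,205,298,262)]),('side',Q,[(210,200,235,232),(202,228,235,262)])]:
    for (u0,v0,u1,v1) in boxes:
        Y=X[v0:v1,u0:u1].reshape(-1,3);Y=Y[~np.isnan(Y[:,0])]
        for lo,hi in [(-.01,.003),(.008,.03),(.03,.038),(.038,.06)]:
            Z=Y[(Y[:,2]>lo)&(Y[:,2]<hi)]
            if len(Z)>3: print(nm,u0,v0,lo,hi,len(Z),np.percentile(Z,[2,50,98],axis=0).round(4).tolist())
E
```

```text
scene 283 255 -0.01 0.003 665 [[0.4548, 0.25, -0.0011], [0.4924, 0.3027, 0.0009], [0.5464, 0.3602, 0.0028]]
scene 283 255 0.008 0.03 284 [[0.4724, 0.312, 0.0083], [0.4826, 0.3497, 0.0208], [0.5118, 0.3545, 0.0296]]
scene 283 255 0.03 0.038 247 [[0.4735, 0.3113, 0.0303], [0.4895, 0.331, 0.0349], [0.5104, 0.3539, 0.0379]]
scene 283 255 0.038 0.06 129 [[0.4731, 0.3088, 0.0381], [0.4921, 0.3214, 0.0402], [0.5109, 0.3545, 0.0426]]
scene 332 218 -0.01 0.003 598 [[0.4282, 0.0997, -0.0013], [0.4729, 0.1618, 0.001], [0.5174, 0.2203, 0.0027]]
scene 332 218 0.008 0.03 217 [[0.4399, 0.1643, 0.0088], [0.4546, 0.2067, 0.02], [0.4785, 0.2116, 0.0295]]
scene 332 218 0.03 0.038 191 [[0.441, 0.1662, 0.0304], [0.4601, 0.1874, 0.0351], [0.4794, 0.2119, 0.0379]]
scene 332 218 0.038 0.06 112 [[0.4405, 0.1643, 0.0381], [0.4602, 0.197, 0.0405], [0.4797, 0.2114, 0.0425]]
scene 215 205 -0.01 0.003 1541 [[0.5336, 0.1249, -0.0011], [0.6202, 0.223, 0.0013], [0.7487, 0.3354, 0.0029]]
scene 215 205 0.008 0.03 1170 [[0.5641, 0.2036, 0.0085], [0.6152, 0.2395, 0.0185], [0.6961, 0.326, 0.0267]]
scene 215 205 0.038 0.0
[... 229 characters left out ...]
35, 0.0084], [0.4895, 0.3098, 0.018], [0.5188, 0.4282, 0.0295]]
side 210 200 0.03 0.038 128 [[0.4734, 0.3046, 0.0301], [0.4925, 0.3303, 0.0349], [0.5116, 0.3496, 0.0379]]
side 210 200 0.038 0.06 53 [[0.4701, 0.2083, 0.0381], [0.4901, 0.3118, 0.0397], [0.5098, 0.3516, 0.041]]
side 202 228 -0.01 0.003 544 [[0.43, 0.1583, -0.0016], [0.4734, 0.2445, 0.0001], [0.5082, 0.3067, 0.0021]]
side 202 228 0.008 0.03 243 [[0.4394, 0.1609, 0.0085], [0.459, 0.1666, 0.0198], [0.4815, 0.2012, 0.0296]]
side 202 228 0.03 0.038 172 [[0.4418, 0.1601, 0.0302], [0.4587, 0.1856, 0.0343], [0.4776, 0.2059, 0.0378]]
side 202 228 0.038 0.06 94 [[0.4406, 0.0924, 0.0381], [0.458, 0.1699, 0.0396], [0.4802, 0.2086, 0.0413]]
```

View pics/crop_scene.png

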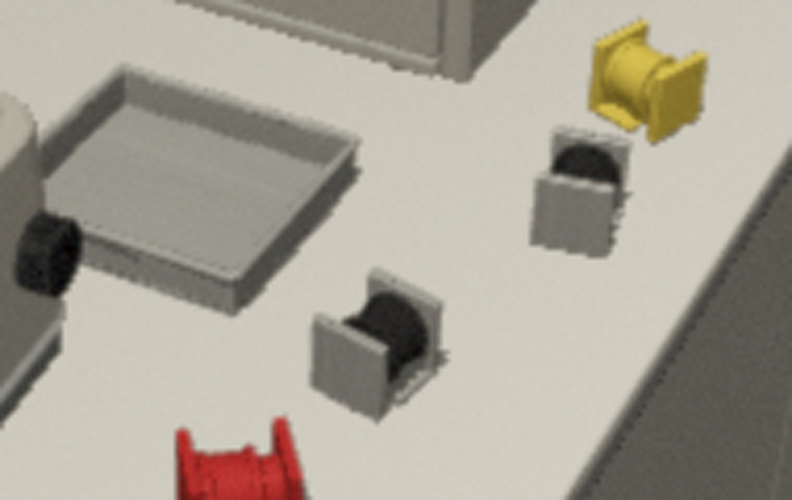

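View pics/crop_side.png

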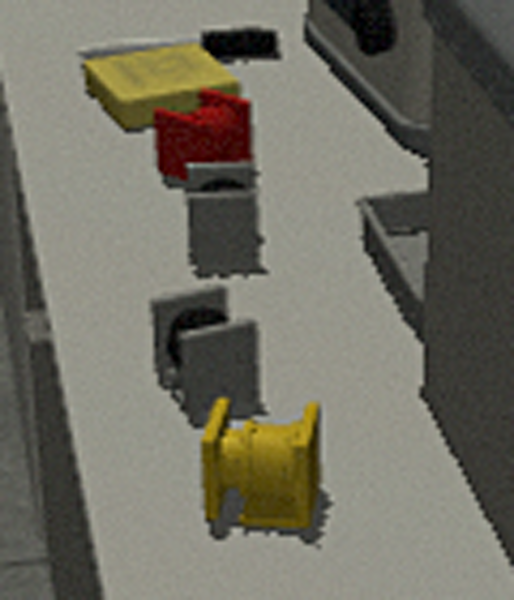

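```bash
python3 - <<'E'
from h import *
for nm in ['scene','side']:
    p=np.load(nm+'0rgb.npy');P=np.load(nm+'0.npy');hsv=cv2.cvtColor(p,cv2.COLOR_RGB2HSV)
    x,y,z=P[...,0],P[...,1],P[...,2]
    sat=hsv[...,1]>140
    base=(z>.006)&(z<.06)&(x>.35)&(x<.545)&(y>0.03)&(y<.5)
    for lab,m in [('grey',base&~sat),('red',base&sat&((hsv[...,0]<12)|(hsv[...,0]>170))),('yel',base&sat&(hsv[...,0]>15)&(hsv[...,0]<35))]:
        n,L,st,ce=cv2.connectedComponentsWithStats(m.astype(np.uint8))
        for i in range(1,n):
            if st[i,4]<60: continue
            Y=P[L==i]
            rc=cv2.minAreaRect((Y[:,:2]*1000).astype(np.float32))
            T=Y[Y[:,2]>.033]
            rt=cv2.minAreaRect((T[:,:2]*1000).astype(np.float32)) if len(T)>10 else None
            print(nm,lab,ce[i].round(),st[i,4],'zmax',np.percentile(Y[:,2],98).round(3),'all',np.round(rc[0],1),np.round(rc[1],1),round(rc[2],1),'top',rt and (np.round(rt[0],1),np.round(rt[1],1),round(rt[2],1)))
P=np.load('scene0.npy');x,y,z=P[...,0],P[...,1],P[...,2]
m=(z>.020)&(z<.032)&(x>.54)&(x<.74)&(y>.14)&(y<.38)
m[:, :205]=0
n,L,st,ce=cv2.connectedComponentsWithStats(m.astype(np.uint8))
for i in range(1,n):
    if st[i,4]>40:
        Y=P[L==i]; print('tray',ce[i],st[i,4],cv2.minAreaRect((Y[:,:2]*1000).astype(np.float32)),np.median(Y,0))
E
```

```text
scene grey [349. 235.] 543 zmax 0.042 all [460.6 187.5] [36.2 49.3] 11.1 top (array([460.7, 187.1]), array([35.7, 48.5]), 11.9)
scene grey [300. 272.] 690 zmax 0.042 all [492.7 331.1] [45.4 36.2] 80.7 top (array([492.7, 331.1]), array([44.8, 36.1]), 80.6)
scene red [267. 307.] 594 zmax 0.042 all [497.9 435.6] [43.3 34.2] 40.7 top (array([498.4, 435.5]), array([42.7, 34.2]), 39.5)
scene yel [365. 209.] 432 zmax 0.041 all [467.8  85.7] [36.2 45.1] 69.0 top (array([468. ,  84.7]), array([35.1, 44.2]), 69.8)
side grey [222. 214.] 353 zmax 0.04 all [496.1 360. ] [112.3  35.8] 82.7 top (array([492.4, 327.7]), array([46.6, 33.9]), 80.9)
side grey [218. 245.] 490 zmax 0.04 all [460.5 185.3] [36.9 48.4] 13.0 top (array([460., 186.]), array([35.4, 47.6]), 11.5)
side red [217. 195.] 303 zmax 0.04 all [499.  431.3] [46.9 38.2] 38.7 top (array([499. , 431.9]), array([47. , 36.7]), 42.3)
side yel [231. 272.] 507 zmax 0.041 all [467.3  80.6] [36.7 44.2] 71.4 top (array([467.3,  81. ]), array([35.9, 44.1]), 71.5)
tray [259.19465649 228.07442748] 524 ((630.3797607421875, 265.4189453125), (135.75234985351562, 128.23690795898438), 1.1412030458450317) [0.61303411 0.2348379  0.02442544]
```

```bash
python3 - <<'E'
from h import *
G=np.full((28,30),np.nan)
for nm in ['scene','side']:
    P=np.load(nm+'0.npy').reshape(-1,3);P=P[~np.isnan(P[:,0])]
    P=P[(P[:,0]>.36)&(P[:,0]<.92)&(P[:,1]>-.06)&(P[:,1]<.54)&(P[:,2]<.7)]
    i=((P[:,0]-.36)/.02).astype(int);j=((P[:,1]+.06)/.02).astype(int)
    for a,b,zz in zip(i,j,P[:,2]): G[a,b]=np.nanmax([G[a,b],zz])
print('      '+' '.join(f'{int(round((-.05+.02*j)*100)):3d}' for j in range(30)))
for a in range(28): print(f'{.37+.02*a:.2f}  '+' '.join('  .' if np.isnan(v) else f'{int(round(v*100)):3d}' for v in G[a]))
E
```

```text
-5  -3  -1   1   3   5   7   9  11  13  15  17  19  21  23  25  27  29  31  33  35  37  39  41  43  45  47  49  51  53
0.37  -75 -75   .   .   .   .   .   .   .   .   .   .   .   .   .   .   .   .   .   .   .   .   .   .   .   .   . -76 -76 -75
0.39    0   0   0   0   0   0   0   0   0   0   0   0   0   0   0   0   0   0   0   0   0   0   0   0   0   0   0   0   0   0
0.41    0   0   0   0   0   0   0   0   0   0   0   0   0   0   0   0   0   0   0   0   0   0   0   0   0   0   0   0   0   0
0.43    0   0   0   0   0   0   0   0   0   0   0   0   3   4   0   0   0   0   0   0   0   0   0   0   0   0   0   0   0   0
0.45    2   0   0   0   0   0   4   4   4   0   4   4   4   4   0   0   0   0   0   0   0   0   0   0   0   0   0   0   2   2
0.47    3   0   0   0   0   4   4   4   3   .   0   4   4   4   0   0   0   0   4   3   4   0   0   4   4   0   0   0   2   2
0.49    3   0   0   0   0   4   4   4   0   0   0   4   0   0   0   0   0   0   4   4   4   0   0   4   4   4   0   0   2   2
0.51    3   0   0   0   0   0   0   0   0   0   0   0   0   0   0   0   0   0   4   4   4   0   0  
[... 1846 characters left out ...]
 2   2   2   .   9  10  10   .   .   .   .  16  16  16  16  16  16  16
0.83   37   .   .  30  30  30  30  30  30  25   1   2   2   2   2   .   9   9   9   .   .   .   .  16  16  16  16  16  16  16
0.85   36   .  30  30  30  30  30  30  29  25   0   1   2   2   .   .   .   .   .   .   .   .   .   .  16  16   .   .   .   .
0.87   35   .   .   .  30  30  25  25  25  25   0   0   0   .   .   .   .   .   .   .   .   .   .   .   .   .   .   .   .   .
0.89    .   .   .   .  24  24  25  24  24  24   0   0   .   .   .   .   .   .   .   .   .   .   .   .   .   .   .   .   .   .
0.91    .   .   .  24  24  24  24  24  24  24   0   .   .   .   .   .   .   .   .   .   .   .   .   .   .   .   .   .   .   .
```

```bash
cat >> h.py <<'E'
def go(target,phi=None):
    """print remaining tool-frame shift to world target (TCP), yaw phi (deg) of tool y"""
    s=r.get_state();M=R.from_quat(s['eef_rot']).as_matrix()
    d=M.T@(np.array(target)-s['tool_pos']) if target is not None else 0
    ph=np.degrees(np.arctan2(M[1,1],M[0,1]))
    print('clk',round(s['clock'],2),'pos',np.round(s['tool_pos'],4),'phi',round(ph,2),'toolx',M[:,0].round(3),'toolz',M[:,2].round(3),'F',np.round(s['contact_force'],2),'op_mm',round(s['opening']*88.1,2),'q',np.round(s['q'],2))
    print(' tool shift',np.round(d,4), 'roll', None if phi is None else round(float(np.radians(-((phi-ph+90)%180-90))),3))
E
python3 -c "
from h import *
go([.43,-.4,.25],101.3)"
```

```text
clk 0.15 pos [ 0.2187 -0.585   0.2381] phi -69.5 toolx [-0.001  0.001 -1.   ] toolz [-0.937 -0.35   0.   ] F [1.32 0.26 0.24] op_mm 88.18 q [ 1.25  0.69 -0.19  1.57  0.16  0.9  -0.22]
 tool shift [-0.0118 -0.0993 -0.2627] roll 0.161
```

{"method": "arm_command", "body": {"plan": [[0.0881,0,0,0,0.161],[0.0881,0,-0.0235,-0.04,0],[0.0881,0,-0.0235,-0.04,0],[0.0881,0,-0.0235,-0.04,0],[0.0881,0,-0.0235,-0.04,0],[0.0881,0,-0.0235,-0.04,0],[0.0881,0,-0.0235,-0.04,0],[0.0881,0,-0.0475,-0.012,0],[0.0881,0,-0.0475,-0.012,0],[0.0881,0,-0.0475,-0.012,0]]}}

```text
clock: 1.4
tool_pos: [0.4341, -0.2517, 0.2386]
eef_rot: [-0.704, -0.07, 0.704, -0.069]
contact_force: [0.3, -0.1, 0.4]
opening: 0.999
```

```bash
python3 -c "
from h import *
go([.45,.187,.22],101.4)"
```

```text
clk 1.4 pos [ 0.4341 -0.2517  0.2386] phi -78.72 toolx [-0.  0. -1.] toolz [-0.981 -0.196 -0.   ] F [ 0.33 -0.12  0.39] op_mm 87.97 q [ 0.5   0.53 -0.11  1.93  0.09  0.68 -1.03]
 tool shift [ 0.0187 -0.4271 -0.1014] roll -0.002
```

{"method": "arm_command", "body": {"plan": [[0.0881,0,-0.0534,-0.0127,0],[0.0881,0,-0.0534,-0.0127,0],[0.0881,0,-0.0534,-0.0127,0],[0.0881,0,-0.0534,-0.0127,0],[0.0881,0,-0.0534,-0.0127,0],[0.0881,0,-0.0534,-0.0127,0],[0.0881,0,-0.0534,-0.0127,0],[0.0881,0,-0.0534,-0.0127,0],[0.0881,0,0,0,-0.185],[0.0881,0,0,0,-0.185],[0.0881,0,0,0,-0.185],[0.0881,0,0,0,-0.185]]}}

```text
clock: 2.9
tool_pos: [0.4501, 0.1853, 0.2386]
eef_rot: [-0.63, -0.321, 0.63, -0.321]
contact_force: [0.7, 1.2, 0.3]
opening: 0.996
```

{"method": "arm_command", "body": {"plan": [[0.0881,0,0,0,-0.185],[0.0881,0,0,0,-0.185],[0.0881,0,0,0,-0.185],[0.0881,0,0,0,-0.185],[0.0881,0,0,0,-0.185],[0.0881,0,0,0,-0.185],[0.0881,0,0,0,-0.185],[0.0881,0,0,0,-0.185],[0.0881,0,0,0,-0.185],[0.0881,0,0,0,-0.185],[0.0881,0,0,0,-0.185],[0.0881,0,0,0,-0.185]]}}

```text
clock: 4.4
tool_pos: [0.4502, 0.1851, 0.2385]
eef_rot: [-0.008, 0.707, 0.007, 0.707]
contact_force: [0.8, 0.4, -0.4]
opening: 1.001
```

```bash
python3 - <<'E'
from h import *
go([.46,.187,.12],101.4)
c,T=cam('wrist');p,d=r.snapshot('wrist');save('wrist1',p);P=cloud(d,c,T);np.save('wrist1.npy',P)
E
```

```text
clk 4.4 pos [0.4502 0.1851 0.2385] phi 91.2 toolx [-0. -0. -1.] toolz [ 1.     0.021 -0.   ] F [ 0.83  0.42 -0.43] op_mm 88.18 q [ 0.08  0.65 -0.93  1.95  0.67  0.89  0.39]
 tool shift [0.1185 0.0018 0.0098] roll -0.178
```

View pics/wrist1.png

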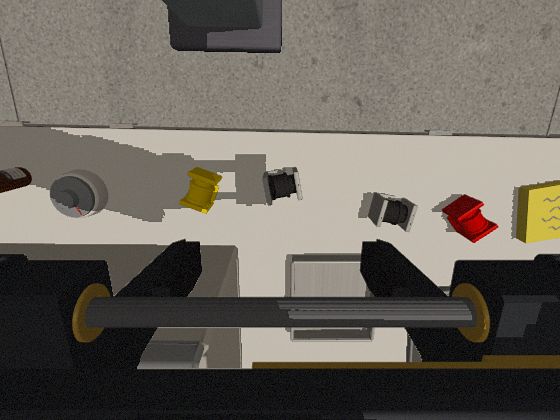

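The wrist view shows both grey mounts between the yellow one (201,190) and the red one (469,218). They are mount 2 at (283,185) and mount 1 at (393,210). The tray is at about (330,297).

```bash
python3 - <<'E'
from h import *
P=np.load('wrist1.npy');p=cv2.imread('pics/wrist1.png')
for (u0,v0,u1,v1) in [(255,160,310,212),(360,182,425,238)]:
    Y=P[v0:v1,u0:u1].reshape(-1,3)
    for a,b in [(.008,.05),(.034,.05)]:
        Z=Y[(Y[:,2]>a)&(Y[:,2]<b)]
        print(len(Z),np.percentile(Z[:,2],98).round(4),cv2.minAreaRect((Z[:,:2]*1000).astype(np.float32)))
cr=cv2.resize(p[150:250,245:435],(790,416),interpolation=cv2.INTER_CUBIC);cv2.imwrite('pics/wcrop1.png',cr)
E
```

```text
919 0.0405 ((459.76470947265625, 186.44277954101562), (35.8432731628418, 43.88070297241211), 11.62763786315918)
511 0.0407 ((459.8692626953125, 186.4541015625), (35.36983871459961, 44.079715728759766), 12.011563301086426)
1161 0.0406 ((491.9115905761719, 329.6054382324219), (44.89068603515625, 35.87070846557617), 80.81520080566406)
549 0.041 ((491.8023986816406, 329.6398620605469), (44.854732513427734, 35.7121467590332), 80.9092788696289)
```

View pics/wcrop1.png

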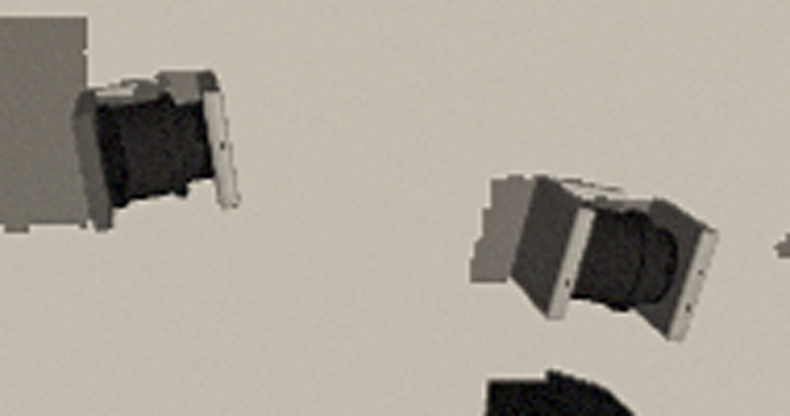

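{"method": "arm_command", "body": {"plan": [[0.065,0,0,0,-0.185],[0.065,0,0,0.01,0],[0.065,0.045,0,0,0],[0.065,0.045,0,0,0],[0.065,0.045,0,0,0],[0.065,0.03,0,0,0],[0.065,0,0,0,0]]}}

```text
clock: 5.32
tool_pos: [0.4596, 0.1868, 0.0721]
eef_rot: [-0.07, 0.705, 0.069, 0.703]
contact_force: [0.7, 0.2, 0.3]
opening: 0.738
```

```bash
python3 - <<'E'
from h import *
go([.46,.1865,.007],101.8)
c,T=cam('wrist');p,d=r.snapshot('wrist');save('wrist2',p);P=cloud(d,c,T)
m=(P[...,2]>.030)&(P[...,2]<.05)&(abs(P[...,0]-.46)<.04)&(abs(P[...,1]-.1865)<.04)
Z=P[m];print(len(Z),cv2.minAreaRect((Z[:,:2]*1000).astype(np.float32)))
E
```

```text
clk 5.33 pos [0.4596 0.1868 0.0721] phi 101.27 toolx [-0.003 -0.003 -1.   ] toolz [ 0.981  0.195 -0.003] F [0.73 0.22 0.26] op_mm 65.04 q [-0.06  0.91 -0.71  2.06  1.09  0.62  0.22]
 tool shift [ 0.0651 -0.0002  0.0005] roll -0.009
2427 ((459.5882873535156, 186.60345458984375), (36.06150436401367, 44.0416145324707), 11.626812934875488)
```

View pics/wrist2.png

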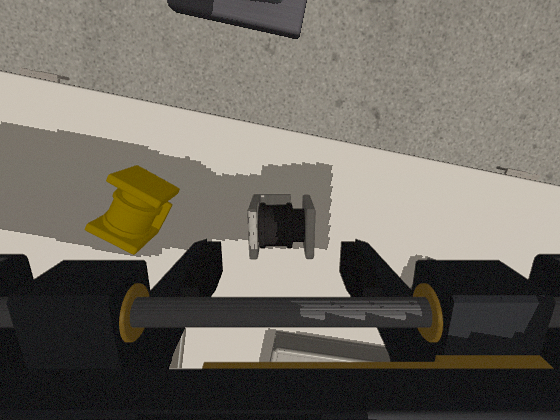

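The mount sits centred between the fingers in the wrist view: plates at (253,225) and (309,225), fingers at (205,265) and (355,265). I'll descend and squeeze with 5 N. At that force the soft mount should reach its stop, and the firm one should yield about 3.3 mm.

{"method": "arm_command", "body": {"plan": [[0.065,0.03,0,0,-0.009],[0.065,0.025,0,0,0],[0.065,0.01,0,0,0],[0.065,0,0,0,0]], "force": 5}}

```text
clock: 5.88
tool_pos: [0.4606, 0.1877, 0.0094]
eef_rot: [-0.073, 0.703, 0.074, 0.704]
contact_force: [0.4, 0.8, -0.8]
opening: 0.74
```

{"method": "arm_command", "body": {"plan": [[0.05,0,0,0,0],[0.045,0,0,0,0],[0.034,0,0,0,0],[0.034,0,0,0,0],[0.034,0,0,0,0],[0.034,0,0,0,0],[0.034,0,0,0,0],[0.034,0,0,0,0]], "force": 5}}

```text
clock: 6.88
tool_pos: [0.4607, 0.1866, 0.0094]
eef_rot: [-0.074, 0.703, 0.073, 0.704]
contact_force: [0.8, -1.7, 5.8]
opening: 0.471
```

```bash
python3 - <<'E'
from h import *
go([.46,.1865,.007],101.8)
E
```

```text
clk 6.88 pos [0.4607 0.1866 0.0094] phi 101.95 toolx [ 0.002 -0.001 -1.   ] toolz [0.978 0.207 0.001] F [ 0.76 -1.65  5.77] op_mm 41.47 q [-0.12  1.01 -0.6   2.07  1.29  0.52  0.05]
 tool shift [ 0.0024  0.0001 -0.0007] roll 0.003
```

Opening is 41.5 mm at 5 N, so this mount looks firm, but 5.8 N upward suggests the fingertips are brushing the worktop. I'll lift the tool a little (not the mount) and read again.

{"method": "arm_command", "body": {"plan": [[0.05,0,0,0,0],[0.05,0,0,0,0],[0.05,-0.004,0,0,0],[0.05,0,0,0,0]], "force": 5}}

```text
clock: 7.38
tool_pos: [0.4601, 0.1875, 0.0129]
eef_rot: [-0.074, 0.703, 0.074, 0.703]
contact_force: [0.2, 0.8, 0.4]
opening: 0.566
```

{"method": "arm_command", "body": {"plan": [[0.045,0,0,0,0],[0.034,0,0,0,0],[0.034,0,0,0,0],[0.034,0,0,0,0],[0.034,0,0,0,0],[0.034,0,0,0,0]], "force": 5}}

```text
clock: 8.12
tool_pos: [0.4601, 0.187, 0.0127]
eef_rot: [-0.074, 0.703, 0.074, 0.703]
contact_force: [-0.7, -1.8, 2.7]
opening: 0.467
```

{"method": "arm_command", "body": {"plan": [[0.034,0,0,0,0],[0.034,0,0,0,0],[0.034,0,0,0,0],[0.034,0,0,0,0]], "force": 10}}

```text
clock: 8.62
tool_pos: [0.4602, 0.1869, 0.0127]
eef_rot: [-0.074, 0.703, 0.073, 0.703]
contact_force: [1.1, -3.8, 5.2]
opening: 0.438
```

{"method": "arm_command", "body": {"plan": [[0.034,0,0,0,0],[0.034,0,0,0,0],[0.034,0,0,0,0],[0.034,0,0,0,0]], "force": 15}}

```text
clock: 9.12
tool_pos: [0.4602, 0.187, 0.0128]
eef_rot: [-0.074, 0.703, 0.073, 0.703]
contact_force: [0.4, -3.5, 5.1]
opening: 0.407
```

This mount yields in proportion to the grip: 2.9 mm at 5 N, 5.4 mm at 10 N and the stop at 15 N. That makes it firm. I'll release it and rise.

{"method": "arm_command", "body": {"plan": [[0.04,0,0,0,0],[0.044,0,0,0,0],[0.065,0,0,0,0],[0.065,0,0,0,0],[0.065,-0.02,0,0,0],[0.065,-0.04,0,0,0],[0.065,-0.05,0,0,0],[0.065,-0.01,0,0,0]], "force": 5}}

```text
clock: 10.12
tool_pos: [0.4611, 0.1886, 0.1352]
eef_rot: [-0.073, 0.702, 0.075, 0.705]
contact_force: [-0.1, 0.3, 0.7]
opening: 0.734
```

```bash
python3 - <<'E'
from h import *
go([.492,.33,.13],80.8)
c,T=cam('wrist');p,d=r.snapshot('wrist');save('wrist3',p);P=cloud(d,c,T)
for x,y in [(.46,.1865),(.492,.33)]:
  m=(P[...,2]>.030)&(P[...,2]<.05)&(abs(P[...,0]-x)<.04)&(abs(P[...,1]-y)<.04)
  Z=P[m];print(len(Z), len(Z) and cv2.minAreaRect((Z[:,:2]*1000).astype(np.float32)))
E
```

```text
clk 10.12 pos [0.4611 0.1886 0.1352] phi 101.99 toolx [ 0.004  0.003 -1.   ] toolz [0.978 0.208 0.004] F [-0.06  0.27  0.69] op_mm 64.67 q [-0.01  0.81 -0.8   2.02  0.92  0.71  0.38]
 tool shift [0.0057 0.1318 0.0596] roll 0.37
1432 ((459.1116943359375, 188.13027954101562), (35.26421356201172, 43.98609161376953), 11.82559871673584)
754 ((491.2403564453125, 329.4350891113281), (44.655845642089844, 34.76502227783203), 80.75279998779297)
```

{"method": "arm_command", "body": {"plan": [[0.065,0,0.033,0.015,0],[0.065,0,0.033,0.015,0],[0.065,0,0.033,0.015,0],[0.065,0,0.033,0.015,0],[0.065,0,0,0,0.185],[0.065,0,0,0,0.185],[0.065,0.04,0,0,0],[0.065,0.02,0,0,0],[0.065,0,0,0,0]]}}

```text
clock: 11.3
tool_pos: [0.4901, 0.3278, 0.0704]
eef_rot: [0.055, 0.706, -0.058, 0.704]
contact_force: [0.1, -0.2, 0.2]
opening: 0.736
```

```bash
python3 - <<'E'
from h import *
go([.4917,.3295,.0125],80.8)
c,T=cam('wrist');p,d=r.snapshot('wrist');save('wrist4',p);P=cloud(d,c,T)
for x,y in [(.46,.1865),(.492,.33)]:
  m=(P[...,2]>.030)&(P[...,2]<.05)&(abs(P[...,0]-x)<.04)&(abs(P[...,1]-y)<.04)
  Z=P[m];print(len(Z), len(Z) and cv2.minAreaRect((Z[:,:2]*1000).astype(np.float32)))
E
```

```text
clk 11.3 pos [0.4901 0.3278 0.0704] phi 80.82 toolx [-0.003 -0.003 -1.   ] toolz [ 0.987 -0.16  -0.003] F [ 0.1  -0.16  0.18] op_mm 64.83 q [-0.31  0.96 -0.65  1.78  0.85  0.72 -0.02]
 tool shift [0.0579 0.0021 0.0015] roll 0.0
3315 ((459.5005187988281, 188.67774963378906), (36.05331039428711, 46.52565002441406), 11.630577087402344)
2454 ((491.7351989746094, 330.1031799316406), (44.2377815246582, 36.29776382446289), 80.51905059814453)
```

View pics/wrist4.png

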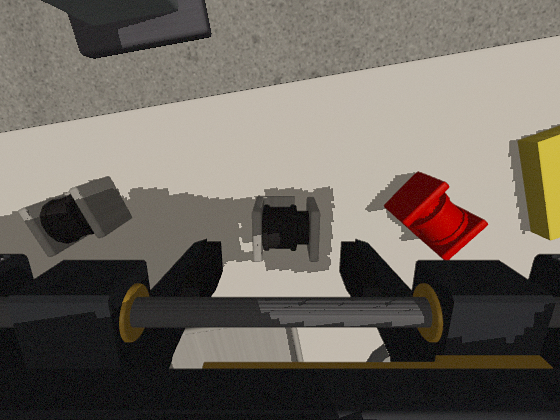

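The second mount is centred, with plates at (257,228) and (315,228). I'll descend and squeeze it at 5 N.

{"method": "arm_command", "body": {"plan": [[0.065,0.03,0.002,0.0015,0],[0.065,0.02,0,0,0],[0.065,0.007,0,0,0],[0.065,0,0,0,0],[0.05,0,0,0,0],[0.05,0,0,0,0]], "force": 5}}

```text
clock: 12.1
tool_pos: [0.4935, 0.331, 0.0164]
eef_rot: [0.057, 0.705, -0.057, 0.705]
contact_force: [-0.1, -0.4, 0.8]
opening: 0.572
```

{"method": "arm_command", "body": {"plan": [[0.045,0,0,0,0],[0.034,0,0,0,0],[0.034,0,0,0,0],[0.034,0,0,0,0],[0.034,0,0,0,0],[0.034,0,0,0,0]], "force": 5}}

```text
clock: 12.85
tool_pos: [0.493, 0.3283, 0.016]
eef_rot: [0.055, 0.705, -0.059, 0.705]
contact_force: [-0.7, -4.4, 6.0]
opening: 0.423
```

{"method": "arm_command", "body": {"plan": [[0.034,0,0,0,0],[0.034,0,0,0,0],[0.034,0,0,0,0],[0.034,0,0,0,0]], "force": 5}}

```text
clock: 13.35
tool_pos: [0.4929, 0.3283, 0.016]
eef_rot: [0.055, 0.705, -0.059, 0.705]
contact_force: [-1.5, -3.6, 6.4]
opening: 0.424
```

```bash
python3 - <<'E'
from h import *
go([.4917,.3295,.0125],80.8)
p,d=r.snapshot('scene');save('scene1',cv2.resize(p[190:330,210:400],(760,560),interpolation=cv2.INTER_CUBIC))
E
```

```text
clk 13.35 pos [0.4929 0.3283 0.016 ] phi 80.74 toolx [-0.    -0.005 -1.   ] toolz [ 0.987 -0.161  0.   ] F [-1.46 -3.58  6.43] op_mm 37.38 q [-0.34  1.04 -0.58  1.78  0.94  0.64 -0.09]
 tool shift [ 0.0035  0.001  -0.0014] roll -0.001
```

View pics/scene1.png

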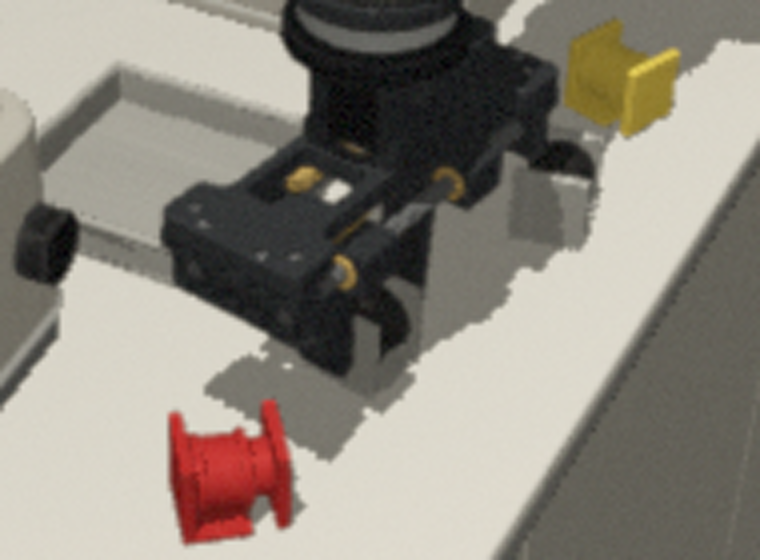

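{"method": "arm_command", "body": {"plan": [[0.034,0,0,0,0],[0.034,0,0,0,0],[0.034,0,0,0,0],[0.034,0,0,0,0]], "force": 8}}

```text
clock: 13.9
tool_pos: [0.493, 0.3282, 0.016]
eef_rot: [0.055, 0.705, -0.059, 0.705]
contact_force: [-1.5, -4.3, 6.4]
opening: 0.406
```

{"method": "arm_command", "body": {"plan": [[0.05,0,0,0,0],[0.05,0,0,0,0],[0.034,0,0,0,0],[0.034,0,0,0,0],[0.034,0,0,0,0],[0.034,0,0,0,0],[0.034,0,0,0,0]], "force": 3}}

```text
clock: 14.78
tool_pos: [0.493, 0.3303, 0.0156]
eef_rot: [0.057, 0.705, -0.057, 0.705]
contact_force: [-1.0, -1.7, 2.2]
opening: 0.443
```

```bash
python3 - <<'E'
from h import *
go([.4917,.3295,.0125],80.8)
E
```

```text
clk 14.78 pos [0.493  0.3303 0.0156] phi 80.78 toolx [-0.    -0.001 -1.   ] toolz [ 0.987 -0.16  -0.   ] F [-0.96 -1.74  2.17] op_mm 39.06 q [-0.34  1.04 -0.58  1.78  0.94  0.63 -0.09]
 tool shift [ 0.0031 -0.001  -0.0011] roll -0.0
```

Comparing the two: this mount gives 4.9 mm at 3 N, 6.6 mm at 5 N and reaches its stop at 8 N. The other gave 2.9 mm at 5 N and 5.4 mm at 10 N. So this one, nearest the red look-alike, is soft. I'll grip it firmly at the stop, lift it and turn it clear of the machines.

{"method": "arm_command", "body": {"plan": [[0.03,0,0,0,0],[0.03,0,0,0,0],[0.03,0,0,0,0],[0.03,-0.01,0,0,0],[0.03,-0.04,0,0,0],[0.03,-0.05,0,0,0],[0.03,0,0,0,-0.172],[0.03,0,0,0,-0.172],[0.03,0,0,0,-0.172],[0.03,0,0,0,-0.172],[0.03,0,0,0,-0.172],[0.03,0,0,0,-0.172]], "force": 20}}

```text
clock: 16.27
tool_pos: [0.4933, 0.3314, 0.1162]
eef_rot: [-0.3, 0.64, 0.301, 0.641]
contact_force: [-0.5, 0.3, -0.8]
opening: 0.404
```

{"method": "arm_command", "body": {"plan": [[0.03,0,0,0,-0.172],[0.03,0,0,0,0]]}}

```text
clock: 16.52
tool_pos: [0.4932, 0.3312, 0.1159]
eef_rot: [-0.351, 0.613, 0.352, 0.614]
contact_force: [-0.3, -1.0, -1.3]
opening: 0.4
```

```bash
python3 - <<'E'
from h import *
go([.631,.265,.116],150)
c,T=cam('wrist');p,d=r.snapshot('wrist');save('wrist5',p);P=cloud(d,c,T);np.save('wrist5.npy',P)
p,d=r.snapshot('side');save('side5',p)
E
```

```text
clk 16.52 pos [0.4932 0.3312 0.1159] phi 149.66 toolx [-0.     0.002 -1.   ] toolz [0.505 0.863 0.001] F [-0.33 -1.   -1.32] op_mm 35.26 q [-0.16  1.   -0.97  1.74  0.99  0.98  1.07]
 tool shift [-0.0002 -0.1524  0.0125] roll -0.006
```

View pics/wrist5.png

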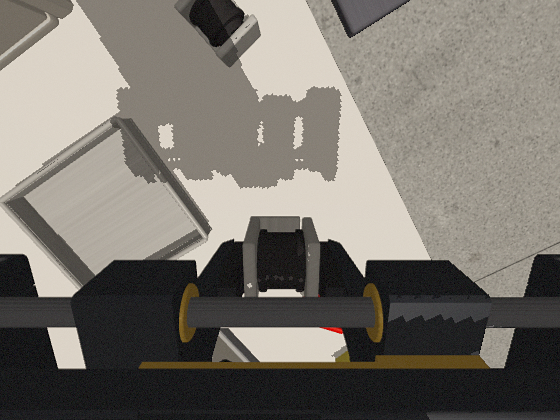

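View pics/side5.png

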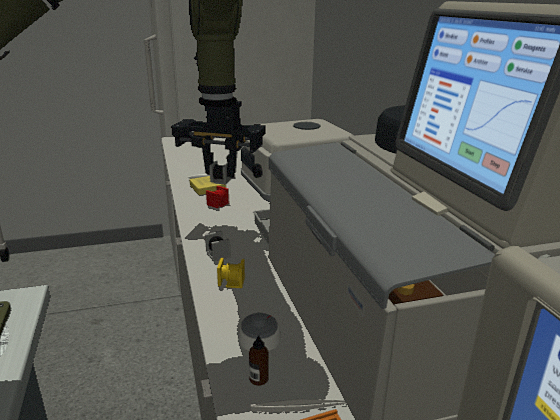

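The mount is held level between the fingers at (282,255) in the wrist view. The tray corners show at (3,200), (125,115) and (210,235). I'll cross-check the tray pose from this view.

```bash
python3 - <<'E'
from h import *
P=np.load('wrist5.npy')
def fit(P,zl,zh,vm):
    m=(P[...,2]>zl)&(P[...,2]<zh)&(P[...,0]>.54)&(P[...,0]<.73)&(P[...,1]>.16)&(P[...,1]<.36)
    m[vm:]=0
    Z=P[m]; return len(Z),np.median(Z,0).round(4),cv2.minAreaRect((Z[:,:2]*1000).astype(np.float32)),np.percentile(Z,[1,99],axis=0).round(3).tolist()
print(fit(P,.02,.03,300)); print(fit(P,.0022,.006,300))
for k in [(125,118),(3,201),(208,236),(110,200)]: print(k,P[k[1],k[0]].round(4))
c,T=cam('wrist')
for u,v in [(125,116),(3,202),(210,233)]:
    d=T[:3,:3]@np.array([(u-c['cx'])/c['fx'],(v-c['cy'])/c['fy'],1]);print((T[:3,3]+d*(.025-T[2,3])/d[2]).round(4))
E
```

```text
(3266, array([0.6139, 0.2306, 0.0236]), ((630.30615234375, 263.96234130859375), (135.2534942626953, 125.13277435302734), 0.9567626714706421), [[0.563, 0.202, 0.02], [0.697, 0.325, 0.026]])
(11881, array([0.6299, 0.2564, 0.003 ]), ((620.7009887695312, 241.17666625976562), (160.34986877441406, 149.8866424560547), 89.25489044189453), [[0.566, 0.207, 0.002], [0.694, 0.319, 0.005]])
(125, 118) [ 5.717e-01  2.008e-01 -1.000e-04]
(3, 201) [0.6923 0.2079 0.0247]
(208, 236) [5.720e-01 3.273e-01 4.000e-04]
(110, 200) [0.6287 0.2515 0.0024]
[0.5595 0.2057 0.025 ]
[0.6927 0.2081 0.025 ]
[0.5579 0.3198 0.025 ]
```

{"method": "arm_command", "body": {"plan": [[0.03,0,-0.038,0.003,0],[0.03,0,-0.038,0.003,0],[0.03,0,-0.038,0.003,0],[0.03,0,-0.038,0.003,0],[0.03,0,0,0,0],[0.03,0.035,0,0,0],[0.03,0.025,0,0,0],[0.03,0,0,0,0]]}}

```text
clock: 17.62
tool_pos: [0.6286, 0.2639, 0.0533]
eef_rot: [-0.353, 0.615, 0.353, 0.611]
contact_force: [-0.3, -0.8, -0.5]
opening: 0.399
```

```bash
python3 - <<'E'
from h import *
go([.631,.264,.019],150)
c,T=cam('wrist');p,d=r.snapshot('wrist');save('wrist6',p)
p,d=r.snapshot('scene');save('scene6',p)
E
```

```text
clk 17.62 pos [0.6286 0.2639 0.0533] phi 149.82 toolx [-0.004 -0.003 -1.   ] toolz [ 0.503  0.864 -0.004] F [-0.26 -0.81 -0.52] op_mm 35.17 q [-0.04  1.16 -0.94  1.47  1.02  1.05  1.4 ]
 tool shift [ 0.0343 -0.0021  0.0014] roll -0.003
```

View pics/scene6.png

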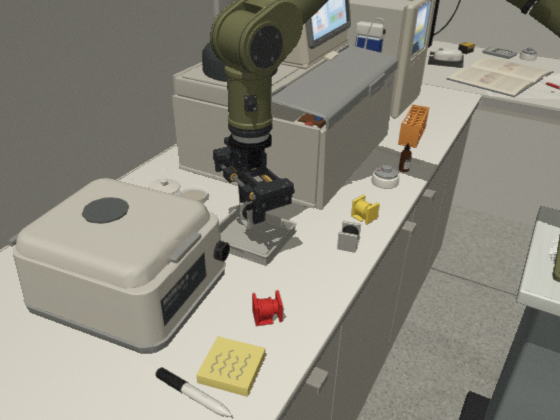

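View pics/wrist6.png

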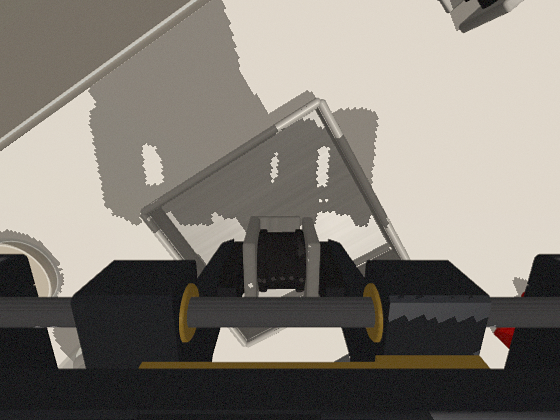

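The mount is over the middle of the tray with clearance all round. I'll lower it; touch-down is expected at a TCP height of about 0.019.

{"method": "arm_command", "body": {"plan": [[0.03,0.02,-0.002,0,0],[0.03,0.007,0,0,0],[0.03,0,0,0,0],[0.03,0.003,0,0,0],[0.03,0,0,0,0]]}}

```text
clock: 18.35
tool_pos: [0.6323, 0.2636, 0.0258]
eef_rot: [-0.352, 0.613, 0.352, 0.613]
contact_force: [-0.3, -0.2, -1.2]
opening: 0.406
```

{"method": "arm_command", "body": {"plan": [[0.03,0.003,0,0,0],[0.03,0,0,0,0],[0.03,0,0,0,0]]}}

```text
clock: 18.73
tool_pos: [0.6322, 0.2635, 0.0227]
eef_rot: [-0.352, 0.613, 0.352, 0.613]
contact_force: [0.2, -0.2, -2.6]
opening: 0.405
```

{"method": "arm_command", "body": {"plan": [[0.03,0.002,0,0,0],[0.03,0,0,0,0],[0.03,0,0,0,0]]}}

```text
clock: 19.1
tool_pos: [0.6322, 0.2635, 0.0207]
eef_rot: [-0.352, 0.613, 0.352, 0.613]
contact_force: [0.5, -0.1, -0.3]
opening: 0.402
```

{"method": "arm_command", "body": {"plan": [[0.03,0.001,0,0,0],[0.03,0,0,0,0],[0.03,0,0,0,0]]}}

```text
clock: 19.48
tool_pos: [0.6322, 0.2635, 0.0197]
eef_rot: [-0.352, 0.613, 0.352, 0.613]
contact_force: [-0.3, -0.4, -1.3]
opening: 0.404
```

{"method": "arm_command", "body": {"plan": [[0.03,0.001,0,0,0],[0.03,0,0,0,0],[0.03,0,0,0,0]]}}

```text
clock: 19.85
tool_pos: [0.6323, 0.2636, 0.0188]
eef_rot: [-0.352, 0.613, 0.352, 0.613]
contact_force: [-0.1, -0.1, 0.3]
opening: 0.401
```

{"method": "arm_command", "body": {"plan": [[0.03,0.001,0,0,0],[0.03,0,0,0,0],[0.03,0,0,0,0]]}}

```text
clock: 20.23
tool_pos: [0.6324, 0.2636, 0.0187]
eef_rot: [-0.352, 0.613, 0.352, 0.613]
contact_force: [-1.4, -2.1, 5.0]
opening: 0.402
```

Touch-down: the upward force rose to 5 N and the height stopped falling at 0.0187. I'll release gently and rise straight up.

{"method": "arm_command", "body": {"plan": [[0.037,0,0,0,0],[0.04,0,0,0,0],[0.044,0,0,0,0],[0.05,0,0,0,0],[0.062,0,0,0,0],[0.062,0,0,0,0],[0.062,0,0,0,0],[0.062,-0.02,0,0,0],[0.062,-0.03,0,0,0],[0.062,-0.05,0,0,0],[0.062,-0.05,0,0,0],[0.062,0,0,0,0]], "force": 5}}

```text
clock: 21.72
tool_pos: [0.634, 0.2662, 0.1743]
eef_rot: [-0.352, 0.61, 0.353, 0.617]
contact_force: [0.1, 0.8, -0.5]
opening: 0.703
```

```bash
python3 - <<'E'
from h import *
go(None)
for nm in ['wrist','scene']:
    c,T=cam(nm);p,d=r.snapshot(nm);save(nm+'7',p);P=cloud(d,c,T)
    for x,y in [(.46,.187),(.632,.2635)]:
        m=(P[...,2]>.032)&(P[...,2]<.06)&(abs(P[...,0]-x)<.045)&(abs(P[...,1]-y)<.045)
        Z=P[m]; print(nm,x,len(Z),len(Z)>5 and (np.percentile(Z[:,2],98).round(4),cv2.minAreaRect((Z[:,:2]*1000).astype(np.float32))))
E
```

```text
clk 21.73 pos [0.634  0.2662 0.1743] phi 149.77 toolx [ 0.008  0.006 -1.   ] toolz [0.503 0.864 0.009] F [ 0.14  0.83 -0.48] op_mm 61.91 q [-0.01  1.02 -1.02  1.4   0.89  1.2   1.49]
 tool shift 0 roll None
wrist 0.46 1307 (np.float64(0.0407), ((460.06396484375, 188.46316528320312), (36.598812103271484, 43.976539611816406), 11.659629821777344))
wrist 0.632 1190 (np.float64(0.0435), ((629.2579345703125, 263.9804382324219), (36.04125213623047, 43.91712188720703), 59.745235443115234))
scene 0.46 273 (np.float64(0.0424), ((460.807861328125, 188.5780792236328), (36.414512634277344, 49.297733306884766), 12.52375602722168))
scene 0.632 316 (np.float64(0.0453), ((629.822265625, 264.5460510253906), (36.571468353271484, 47.45620346069336), 60.5460090637207))
```

View pics/wrist7.png

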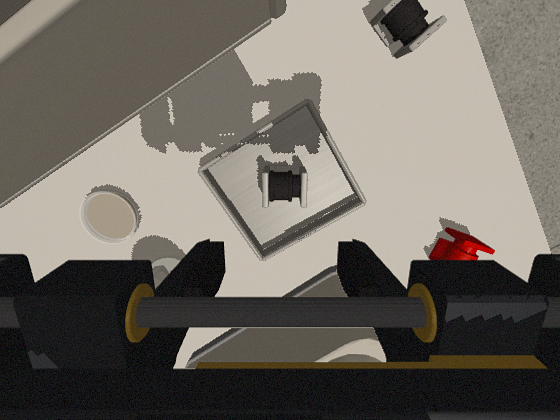

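View pics/scene7.png

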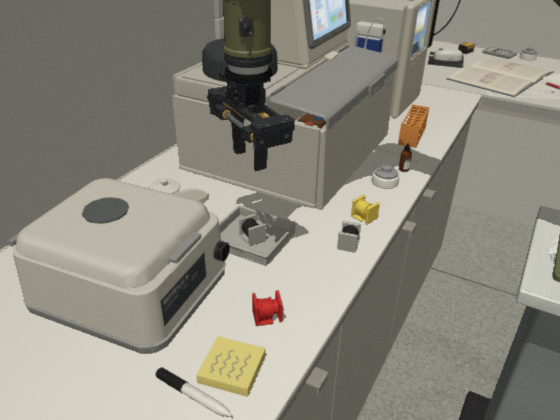

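The soft mount stands at the tray centre: wrist view (285,185), top at 43.5 mm (3 mm floor plus 40 mm), 44 mm over the plates again. The firm one still stands at (403,22), within about 2 mm of where it was. The robot touches nothing.

```bash
python3 -c "
from plant import r
print(r.finish_job())"
```

```text
the job is handed in; nothing more can be done
None
```

I squeezed both grey mounts where they stood, and the soft one is now upright on its foot in the middle of the steel tray. I handed the job in at about 22 s of the 64 s allowed.

| Mount | Squeeze at each grip force | Result |
|---|---|---|
| Nearer the yellow look-alike | 2.9 mm at 5 N, 5.4 mm at 10 N, stop at 15 N | Firm, left standing |
| Nearer the red look-alike | 4.9 mm at 3 N, 6.6 mm at 5 N, stop at 8 N | Soft, moved to the tray |

- **Soft mount:** its top is at 43.5 mm, as expected on the 3 mm tray floor. It has sprung back to 44 mm over the plates and sits at (0.629, 0.264), within 1 mm or so of the tray centre.
- **Firm mount:** it is still standing, but the squeeze shifted it about 2 mm.
- **Disagreements:** the forces needed were higher than the stated stiffness, about 1.2 times for the firm mount and more for the soft one. I put this down to friction in the gripper and on the worktop. On the first squeeze the fingertips seemed to brush the worktop at about 6 N, so I raised the tool 4 mm and squeezed again.

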